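# Post a box of cover glasses through a gravity flap

### The arm

A 7-joint arm with a two-finger parallel gripper is mounted at the origin on a cart in front of the work surface, level with it; the furniture and walls round the work are solid. World frame = base frame: x ahead of the robot, y to its left, z up, the work surface at z = 0. Lengths are in m, angles in rad, forces in N, time in s.
With the tool pointing down it reaches from about 0.425 to 0.875 m from the base axis. Payload 9.9 kg.
Tool frame: the origin (TCP) lies midway between the tips of the shut fingers; the grasp point (between the pads) lies 19 mm behind it; z points along the fingers, y is the line along which they close (so a half turn about z gives the same grasp; the last joint's range is limited). The gripper opens to 85 mm and grips with 20 to 120 N. Pads are 22 mm wide; open, the fingers measure 114 mm over their backs; the gripper's body (76 mm by 85 mm) begins 54 mm behind the grasp point. The pads swing forward as they close: fully open they stand 13 mm farther back than shut.
Start: joints at [-1.337, 0.576, 0.025, 1.437, -0.015, 1.129, -0.057], TCP at [0.211, 0.641, 0.231] pointing down, gripper open.
Joint ranges: [-2.76, 2.76], [-0.34, 2.15], [-1.52, 1.57], [0.19, 2.46], [-1.09, 4.23], [0.17, 1.99], [-2.82, 2.82]. Speed limits (rad/s): [2.22, 2.22, 3.01, 3.01, 3.14, 3.14, 3.14].

### API

Orientations are given as [roll, pitch, yaw] about the fixed x, y, z axes, in that order (R = Rz(yaw) Ry(pitch) Rx(roll)).
In Python, from cell import r, viewer, workorder gives the robot as it stands.
- The arm moves only by the shell command python3 -m pendant 'ROWS' [FORCE]. ROWS is JSON, a list of rows, each a list of 7 numbers: the shift along the world's x, y, z in m, then the turn, a rotation vector about the world's x, y, z in degrees, then the opening, from -1 (shut) to 1 (fully open). In form: [[tx, ty, tz, ax, ay, az, gripper], ...]. A call has 1 to 12 rows; each row is the pose to reach, as a shift and turn from the pose commanded when the call began; what a row does not reach only later rows make up. A row lasts 1/12 s, in which the tool goes at most 41.7 mm and 7.16 degrees, less where a joint would pass 70% of its speed; a pose out of reach is approached as far as the arm can. A call with a gripper value outside its range is refused whole. The fingers move at their own pace and stop on an object; FORCE is the grip in N (left out, the last holds). Time passes only in rows, so rows that repeat a pose let the fingers close. It gives the time, the measured TCP pose, the force, the opening and the grip force at its end, in the units of the state.
- r.get_obs(): the state, without advancing time (a new reading comes with each control period).
- viewer.snapshot(name): name is "scene" or "top" or "wrist"; returns the picture (400x640x3 uint8, red, green, blue); there is no depth.
- viewer.get_calibration(name): a dict with "vfov" (degrees; the focal length in pixels is half the picture's height over the tangent of half this angle, whatever the lens; pixels are square), "cx", "cy" (the principal point, pixels), "pose" (4x4, takes a point from camera to world coordinates). Camera axes: x right, y down, z forward; pixel columns grow to the right and rows downward; lengths in m; the calibration is good to about 2 mm. A picture is of the moment at which its call begins: read the wrist's pose just before it. get_calibration takes no time and is no camera call; for the wrist camera it gives the pose at the moment of the call.
- workorder.close_job(): hands the job in; it is judged then, once.
The state is a dict: "t": time; "qpos": joint angles; "dq": joint speeds; "joint_torque": joint torques, N m; "eef_pos": TCP position; "orientation": TCP orientation; "ft_force": force on the tool from outside, world axes, zero at the start; "ft_torque": the same for the moment, N m; "width": opening from 0.0 (shut) to 1.0 (fully open); "finger_force": force on a finger pad.
Only numpy, scipy, OpenCV 4.12 (cv2) and the standard library are available. Lean on these libraries where they do the work, as an engineer would, in place of code of your own. Each camera call takes 0.05 s, during which the arm holds its last target. There are 200 camera calls.

### The job

Post the little pale-blue box of cover glasses with the grey lid into the drop box: with the fingertips push it along the metal deck to the orange flap and on through the flap until it drops into the clear bay behind, then draw the fingers back out so that the flap swings shut. Only push it, do not pinch or lift it, and leave the rubber stopper, the timer and the dropper bottle where they stand.

Things in the scene. Friction and masses are not known exactly. Their poses are not given: they have to be found in the camera images.
- drop_box: Drop box fixed on the desk: feed deck, flap, bay. Origin on the desk top below the middle of the shut flap; +x points level from the deck through the flap into the bay, +y to the left seen that way, z up. All x, y below are in this frame. Feed deck: flat dark steel plate without rims, top 45 mm above the desk, x = -172 to +12 mm, y = -130 to +130 mm.
- doorway (a point): Middle of the doorway at deck height, in the flap's plane (x = y = 0). White frame: opening 86 mm wide, 66 mm high above the deck; its front 6 mm (lintel 4 mm) before the flap; its top 78 mm above the deck. The lintel stops a vertical finger; with the tool leaning 15 degrees or more, tips forward, the tips reach some 8 mm past the flap's plane under the lintel.
- deck_edge (a point): Middle of the deck's inner edge, 12 mm behind the flap's plane (x = +12 mm). Here the deck ends in a sheer step, 39 mm down to the bay's floor: a thing pushed in falls once its middle is past this edge.
- bay_floor (a point): Middle of the bay's black rubber floor, 6 mm above the desk, 84 mm behind the flap's plane. The bay has clear plastic walls and roof (roof top 77 mm above the deck), is 118 mm wide inside, reaches to x = +156 mm and can be entered only through the flap.
- flap (a joint): Orange top-hinged flap, 80 mm wide, 62 mm high, 4 mm thick, 40 g, hinge line 68 mm above the deck, lower edge 3 mm above the deck. Value in rad: 0 = hanging shut, positive = lower edge swung inward (+x of the drop box), to 1.35. It opens inward only, at a push well under 1 N, and falls shut by its own weight when nothing is under it.
- coverglass_box: The box to post: pale-blue little box with grey lid, 28 mm (own x) by 32 mm (own y) by 15 mm high, 20 to 40 g, origin in the middle of its underside. It starts flat on the deck to the left or the right of the doorway, with its middle 60 to 82 mm off the doorway's midline and 60 to 90 mm before the flap, turned by up to 0.4 rad from the drop box's axes.
- stopper: Bystander: reddish-brown rubber stopper, 23 mm across, 22 mm high, standing loose on the deck on the other side of the doorway's midline; origin in the middle of its underside.
- timer: Bystander: grey clockwork timer, 47 x 66 x 62 mm, loose on the glass sheet that covers the left of the desk; origin in the middle of its underside.
- dropper_bottle: Bystander: small brown dropper bottle, 27 mm across, 70 mm high, loose on the desk to the right (a tall covered monitor stands beyond it at the back right: swing the arm round on its near side); origin in the middle of its underside.

How it is judged:
On the way:
1. the box is in the doorway, on the deck, and the flap stands pushed open (value of joint flap above 0.2 rad and x of coverglass_box in the frame of drop_box between -0.02 and 0.03 m and y of coverglass_box in the frame of drop_box between -0.04 and 0.04 m and z of coverglass_box in the frame of drop_box above 0.03 m), for 0.05 s.
At the end, for the whole second after the job is handed in: The cover glass box lies at rest (under 20 mm/s) in the clear bay behind the step, its origin less than 36 mm above the desk, and the flap hangs shut (less than 0.05 rad open) (x of coverglass_box in the frame of drop_box between 0.006 and 0.156 m and y of coverglass_box in the frame of drop_box between -0.06 and 0.06 m and z of coverglass_box in the frame of drop_box below 0.036 m and value of joint flap below 0.05 rad and linear speed of coverglass_box below 0.02 m/s); the robot touches nothing.
It fails at once if the cover glass box was lifted (its underside's middle more than 20 mm above the deck) (z of coverglass_box in the frame of drop_box above 0.065 m).
It fails at once if the stopper was moved by more than 15 mm (distance of stopper from where it was at the start of the episode above 0.015 m).
It fails at once if the timer was moved by more than 15 mm (distance of timer from where it was at the start of the episode above 0.015 m).
It fails at once if the dropper bottle was moved by more than 15 mm (distance of dropper_bottle from where it was at the start of the episode above 0.015 m).
It also fails if it takes over 48 s, if anything falls off the work surface, if the arm or the gripper's body presses on something with over 40 N, if the wrist force passes 120 N, or if a joint passes its speed limit or range.

## Working session

There is one attempt and no reset: what is moved stays moved. The work goes in short steps, Python scripts to look and compute and a shell command to move; the robot and the scene stay as the last step left them, time stands still between calls to the robot, and variables do not carry over. Pictures are saved under pics/ and viewed, at most 10 in all, crops included, and the job is handed in when it is done.

```bash
mkdir -p pics; ls; python3 - <<'E'
from cell import r, viewer
import cv2,numpy as np
o=r.get_obs(); print(o['t'],o['eef_pos'],o['orientation'],o['width'])
for n in('scene','top'):
    c=viewer.get_calibration(n);print(n,c['vfov'],c['cx'],c['cy'],np.round(c['pose'],4).tolist())
    cv2.imwrite(f'pics/{n}0.png',viewer.snapshot(n)[:,:,::-1])
E
```

```text
pics
0.0 [0.21075044 0.640814   0.23047079] [-3.14003555e+00  4.95583376e-05  2.82386776e+00] 0.9994154816400799
scene 47.17989551624628 322.7288668636981 196.86419013271467 [[-0.5133, -0.4175, 0.7498, -0.52], [-0.858, 0.2684, -0.4379, 0.754], [-0.0184, -0.8681, -0.496, 0.832], [0.0, 0.0, 0.0, 1.0]]
top 50.25480261907734 325.8183771283158 198.85857489217602 [[0.0184, -0.9896, 0.1424, 0.4346], [-0.9998, -0.0192, -0.0041, 0.1032], [0.0068, -0.1423, -0.9898, 1.2545], [0.0, 0.0, 0.0, 1.0]]
```

View pics/top0.png

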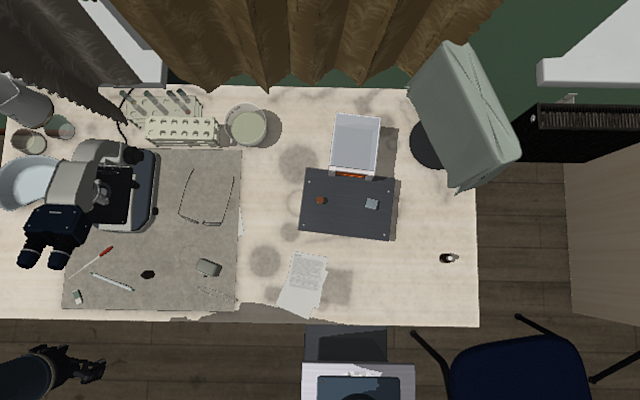

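View pics/scene0.png

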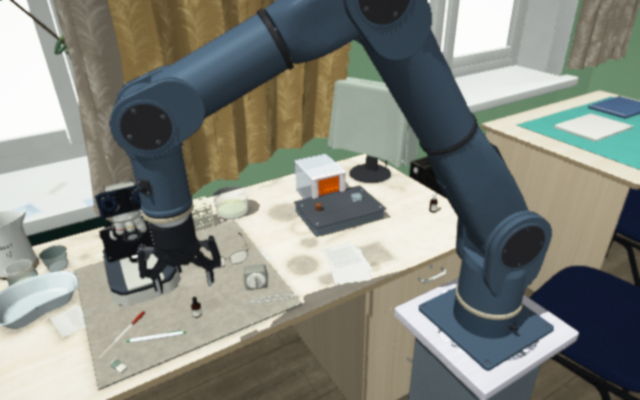

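The top view shows the deck at about (300–398, 168–240), with the box at (372,204) right of the midline and the stopper at (321,200). The orange flap is at (350,175), the bottle at (448,258) and the timer at (209,267). In the scene view the arm is at the left, over the glass sheet. Next I'll measure.

```bash
cat > h.py <<'E'
import numpy as np,cv2
from cell import r,viewer
def cast(c,uv,z):
    f=200/np.tan(np.radians(c['vfov']/2)); P=np.array(c['pose'])
    uv=np.atleast_2d(uv).astype(float)
    d=np.c_[(uv[:,0]-c['cx'])/f,(uv[:,1]-c['cy'])/f,np.ones(len(uv))]@P[:3,:3].T
    return P[:3,3]+d*((z-P[2,3])/d[:,2])[:,None]
def proj(c,p):
    f=200/np.tan(np.radians(c['vfov']/2)); P=np.array(c['pose'])
    q=(np.atleast_2d(p)-P[:3,3])@P[:3,:3]
    return q[:,:2]/q[:,2:]*f+[c['cx'],c['cy']]
E
python3 - <<'E'
from h import *
c=viewer.get_calibration('top')
im=cv2.imread('pics/top0.png'); x0,y0=280,100
crop=cv2.resize(im[100:260,280:480],None,fx=4,fy=4,interpolation=cv2.INTER_CUBIC)[:600]
cv2.imwrite('pics/crop0.png',crop)
hsv=cv2.cvtColor(im,cv2.COLOR_BGR2HSV)
print(im[204,372],im[210,345],im[200,321],im[235,345],im[175,350])
sub=np.zeros(im.shape[:2],np.uint8);sub[160:245,290:405]=1
v=hsv[:,:,2]
dark=((v<110)&(sub>0)).astype(np.uint8)
dark=cv2.morphologyEx(dark,cv2.MORPH_CLOSE,np.ones((13,13)))
k=max(cv2.findContours(dark,0,1)[0],key=cv2.contourArea)
ap=cv2.approxPolyDP(k,4,True)[:,0];print('deck',ap.tolist(),np.round(cast(c,ap,.045)[:,:2],4).tolist())
s2=np.zeros_like(sub);s2[185:222,305:388]=1
b=((v>130)&(s2>0)).astype(np.uint8);k=max(cv2.findContours(b,0,1)[0],key=cv2.contourArea)
rc=cv2.minAreaRect(k);print('box',rc,cast(c,rc[0],.06),np.round(cast(c,cv2.boxPoints(rc),.06)[:,:2],4).tolist())
o=((hsv[:,:,1]>120)&(hsv[:,:,2]>60)&(s2>0)).astype(np.uint8);m=cv2.moments(o,True);p=[m['m10']/m['m00'],m['m01']/m['m00']];print('stop',p,m['m00'],cast(c,p,.06))
E
```

```text
[134 130 120] [70 67 64] [ 46  66 106] [80 74 70] [ 19  75 177]
deck [[394, 160], [377, 160], [375, 169], [306, 167], [298, 229], [394, 240], [400, 187], [394, 179]] [[0.7266, -0.0979], [0.7256, -0.0484], [0.6988, -0.0427], [0.7007, 0.1573], [0.5208, 0.1755], [0.4948, -0.0969], [0.6473, -0.1148], [0.6704, -0.0976]]
box ((370.88238525390625, 202.97061157226562), (10.429031372070312, 8.731282234191895), 14.03624439239502) [[ 0.59719279 -0.02939213  0.06      ]] [[0.5884, -0.0121], [0.6127, -0.018], [0.606, -0.0467], [0.5817, -0.0407]]
stop [319.57142857142856, 199.47619047619048] 42.0 [[0.60435955 0.11589202 0.06      ]]
```

View pics/crop0.png

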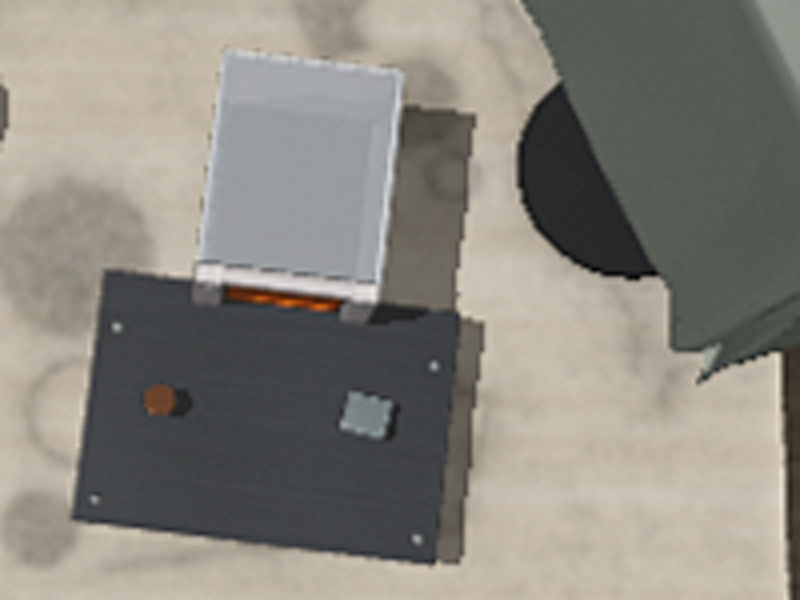

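The crop shows the deck corners at (105,268), (460,312), (436,563) and (72,520). The orange flap is at about (285,298), the box at (368,415) and the stopper at (160,400). From these I'll compute the drop-box frame.

```bash
python3 - <<'E'
from h import *
c=viewer.get_calibration('top')
g=lambda X:(np.array(X)+.5)/4-.5+[280,100]
w=cast(c,g([(105,268),(460,312),(436,563),(72,520)]),.045)[:,:2]
print(w.round(4).tolist(), [np.linalg.norm(w[i]-w[i-1]).round(4) for i in range(4)])
m=np.array([[12,130],[12,-130],[-172,-130],[-172,130]])/1e3
a,b=m-m.mean(0),w-w.mean(0)
th=np.arctan2((a[:,0]*b[:,1]-a[:,1]*b[:,0]).sum(),(a*b).sum());R=np.array([[np.cos(th),-np.sin(th)],[np.sin(th),np.cos(th)]])
t=w.mean(0)-R@m.mean(0);print('th',np.degrees(th),'origin',t,'res',(m@R.T+t-w).round(4).tolist())
# checks: flap middle/frame corners, screws
im=cv2.imread('pics/top0.png');hsv=cv2.cvtColor(im,cv2.COLOR_BGR2HSV)
o=((hsv[:,:,1]>170)&(hsv[:,:,2]>100));o[:165]=0;o[182:]=0;o[:,:330]=0;o[:,375:]=0;ys,xs=np.nonzero(o)
L=lambda p:(np.asarray(p)[:,:2]-t)@R
print('orange u',xs.min(),xs.max(),L(cast(c,[[xs.min(),174],[xs.max(),177]],.06)).round(4).tolist())
print('frame top ends',L(cast(c,g([(197,264),(380,290)]),.123)).round(4).tolist())
box=cast(c,g([(348,392),(397,402),(388,440),(340,428)]),.06);print('box',L(box).round(4).tolist(),L(box).mean(0),box.mean(0))
st=cast(c,g([(160,400)]),.067);print('stop',L(st))
np.savez('fr.npz',t=t,R=R,th=th)
E
```

```text
[[0.7018, 0.1577], [0.6745, -0.0995], [0.4934, -0.0816], [0.519, 0.1765]] [np.float64(0.1838), np.float64(0.2586), np.float64(0.1819), np.float64(0.2594)]
th -5.8218513962298255 origin [0.67675619 0.0301533 ] res [[0.0001, 0.0006], [0.001, -0.0009], [-0.001, -0.0001], [-0.0001, 0.0004]]
orange u 338 363 [[-0.0015, 0.0347], [-0.0015, -0.0371]]
frame top ends [[0.0055, 0.0626], [0.0027, -0.0625]]
box [[-0.0594, -0.0537], [-0.0623, -0.0889], [-0.09, -0.0854], [-0.0856, -0.0508]] [-0.07431833 -0.06972502] [ 0.59574858 -0.03167355  0.06      ]
stop [[-0.08210389  0.07757685]]
```

```bash
python3 -m pendant '[[0.01,-0.02,0,0,0,1,-0.8],[0.025,-0.05,0,0,0,2,-0.8],[0.04,-0.08,0,0,0,4,-0.8],[0.055,-0.11,0,0,0,6,-0.8],[0.073,-0.14,0,0,0,8,-0.8],[0.09,-0.17,0,0,0,10,-0.8],[0.108,-0.205,0,0,0,12.4,-0.8],[0.125,-0.24,0,0,0,12.4,-0.8],[0.143,-0.27,0,0,0,12.4,-0.8],[0.16,-0.3,0,0,0,12.4,-0.8],[0.175,-0.33,0,0,0,12.4,-0.8],[0.19,-0.36,0,0,0,12.4,-0.8]]' && python3 -m pendant '[[0.018,-0.035,0,0,0,0,-0.8],[0.036,-0.07,0,0,0,0,-0.8],[0.054,-0.105,0,0,0,0,-0.8],[0.072,-0.14,0,0,0,0,-0.8],[0.09,-0.175,-0.005,0,0,0,-0.8],[0.108,-0.21,-0.01,0,0,0,-0.8],[0.126,-0.24,-0.015,0,0,0,-0.8],[0.144,-0.27,-0.02,0,0,0,-0.8],[0.16,-0.3,-0.025,0,0,0,-0.8],[0.175,-0.33,-0.03,0,0,0,-0.8],[0.185,-0.352,-0.03,0,0,0,-0.8],[0.19,-0.362,-0.03,0,0,0,-0.8]]'
```

```text
t: 1.1
eef_pos: [0.4013, 0.2794, 0.2312]
orientation: [-3.141, -0.0, 3.04]
ft_force: [0.5, 0.7, -0.3]
width: 0.101
finger_force: 0.0
t: 2.1
eef_pos: [0.5913, -0.0851, 0.2005]
orientation: [-3.14, -0.001, 3.036]
ft_force: [-0.3, -0.8, 0.4]
width: 0.101
finger_force: 0.0
```

```bash
python3 -m pendant '[[0,0.001,-0.02,-0.5,-5,0,-0.8],[0,0.002,-0.05,-1,-10,0,-0.8],[0,0.003,-0.08,-1.5,-15,0,-0.8],[0,0.003,-0.1,-2,-19.9,0,-0.8],[0,0.003,-0.12,-2,-19.9,0,-0.8],[0,0.003,-0.12,-2,-19.9,0,-0.8],[0,0.003,-0.12,-2,-19.9,0,-0.8]]'; python3 - <<'E'
from h import *
F=np.load('fr.npz');t,R=F['t'],F['R']
o=r.get_obs();print((o['eef_pos'][:2]-t)@R)
c=viewer.get_calibration('wrist');im=viewer.snapshot('wrist')[:,:,::-1];cv2.imwrite('pics/w1.png',im)
print(np.round(c['pose'],3).tolist())
cv2.imwrite('pics/t1.png',cv2.resize(viewer.snapshot('top')[120:260,280:480,::-1],None,fx=4,fy=4))
E
```

```text
t: 2.68
eef_pos: [0.5885, -0.0689, 0.0884]
orientation: [3.118, 0.326, 3.041]
ft_force: [-0.2, 1.0, -0.1]
width: 0.1
finger_force: 0.0
[-0.07770917 -0.10747179]
[[0.093, 0.788, 0.608, 0.464], [0.995, -0.087, -0.04, -0.058], [0.021, 0.609, -0.793, 0.197], [0.0, 0.0, 0.0, 1.0]]
```

View pics/w1.png

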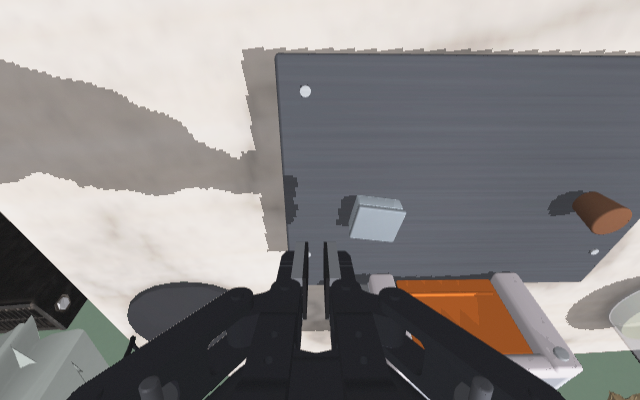

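The wrist view shows the box at about (378,220), the finger pads at columns 306–327 pointing beside it, and the stopper at (602,213). The flap is lower right. The fingers are still above the deck and right of the box. The TCP reading is off the commanded pose, so I'll check that it has settled.

```bash
python3 -m pendant '[[0,0,0,0,0,0,-0.8],[0,0,0,0,0,0,-0.8]]'; python3 - <<'E'
from h import *
F=np.load('fr.npz');t,R=F['t'],F['R']
o=r.get_obs();print((o['eef_pos'][:2]-t)@R,o['eef_pos'])
im=cv2.imread('pics/w1.png');c=viewer.get_calibration('wrist')
hsv=cv2.cvtColor(im,cv2.COLOR_BGR2HSV);print(im[220,375],im[150,400])
m=(im.min(2)>115).astype(np.uint8);m[:180]=0;m[255:]=0;m[:,:340]=0;m[:,420:]=0
k=max(cv2.findContours(m,0,1)[0],key=cv2.contourArea);print(cv2.boundingRect(k))
rc=cv2.minAreaRect(k);print(rc,((cast(c,cv2.boxPoints(rc),.060)[:,:2]-t)@R).round(4).tolist())
print('tcp proj',proj(c,o['eef_pos']))
E
```

```text
t: 2.95
eef_pos: [0.5895, -0.0695, 0.0894]
orientation: [3.119, 0.327, 3.041]
ft_force: [-0.2, 0.2, 0.9]
width: 0.102
finger_force: 0.0
[-0.07665692 -0.1079428 ] [ 0.58954541 -0.06945699  0.08938225]
[189 177 167] [111 101 100]
(350, 195, 57, 48)
((378.6468505859375, 219.04087829589844), (52.68415451049805, 44.23400115966797), 7.4314093589782715) [[-0.0605, -0.0822], [-0.098, -0.0818], [-0.0925, -0.0488], [-0.0533, -0.0448]]
tcp proj [[312.636113   255.13788202]]
```

```bash
python3 - <<'E'
from cell import r
print(r.get_obs()['qpos'].round(3).tolist())
E
```

```text
[-0.114, 0.534, 0.225, 2.137, -0.689, 0.196, 2.195]
```

Joint 6 is at its lower limit (0.196 against 0.17), so the lean isn't reachable this close in. I'll push sideways with the tool upright and lean later, farther out.

```bash
python3 -m pendant '[[0,-0.003,0,0.6,6,0,-0.8],[0.001,-0.006,0,1.2,12,0,-0.8],[0.002,-0.010,0,1.9,19,0,-0.8],[0.002,-0.010,0,1.9,19,0,-0.8],[0.002,-0.010,0,1.9,19,0,-0.8]]'; python3 - <<'E'
from h import *
F=np.load('fr.npz');t,R=F['t'],F['R']
o=r.get_obs();print((o['eef_pos'][:2]-t)@R,o['qpos'].round(3).tolist())
E
```

```text
t: 3.37
eef_pos: [0.5929, -0.081, 0.0891]
orientation: [3.123, -0.007, 3.041]
ft_force: [-0.3, 1.1, -0.5]
width: 0.101
finger_force: 0.0
[-0.07214287 -0.11905504] [-0.257, 0.689, 0.536, 1.813, -0.503, 0.787, 2.016]
```

```bash
python3 -m pendant '[[-0.001,0,-0.02,0,0,0,-0.8],[-0.002,0,-0.035,0,0,0,-0.8],[-0.002,0,-0.041,0,0,0,-0.8],[-0.002,0,-0.041,0,0,0,-0.8],[-0.001,0.010,-0.041,0,0,0,-0.8],[0,0.018,-0.041,0,0,0,-0.8],[0.0005,0.024,-0.041,0,0,0,-0.8],[0.001,0.030,-0.041,0,0,0,-0.8],[0.0015,0.036,-0.041,0,0,0,-0.8],[0.002,0.042,-0.041,0,0,0,-0.8],[0.003,0.046,-0.041,0,0,0,-0.8],[0.003,0.048,-0.041,0,0,0,-0.8]]'; python3 - <<'E'
from h import *
F=np.load('fr.npz');t,R=F['t'],F['R']
o=r.get_obs();print((o['eef_pos'][:2]-t)@R)
c=viewer.get_calibration('wrist');im=viewer.snapshot('wrist')[:,:,::-1];cv2.imwrite('pics/w2.png',im)
m=(im.min(2)>125).astype(np.uint8);print('tcp',proj(c,o['eef_pos']))
for k in cv2.findContours(m,0,1)[0]:
    a=cv2.contourArea(k)
    if 800<a<9000:
        rc=cv2.minAreaRect(k);q=(cast(c,np.vstack([cv2.boxPoints(rc),rc[0]]),.06)[:,:2]-t)@R;print(a,np.round(rc[0]),rc[2],q.round(4).tolist())
E
```

```text
t: 4.37
eef_pos: [0.5946, -0.0308, 0.048]
orientation: [3.119, -0.006, 3.041]
ft_force: [0.1, -0.2, -0.3]
width: 0.097
finger_force: 0.2
[-0.07554622 -0.06899217]
tcp [[312.69296225 255.6365291 ]]
5032.5 [567. 341.] 90.0 [[-0.0637, 0.0307], [-0.0626, 0.112], [0.0263, 0.1447], [0.0236, 0.0484], [-0.0228, 0.0826]]
2411.5 [380. 264.] 90.0 [[-0.0907, -0.0495], [-0.0904, -0.019], [-0.0631, -0.0161], [-0.0636, -0.0484], [-0.0773, -0.0333]]
```

View pics/w2.png

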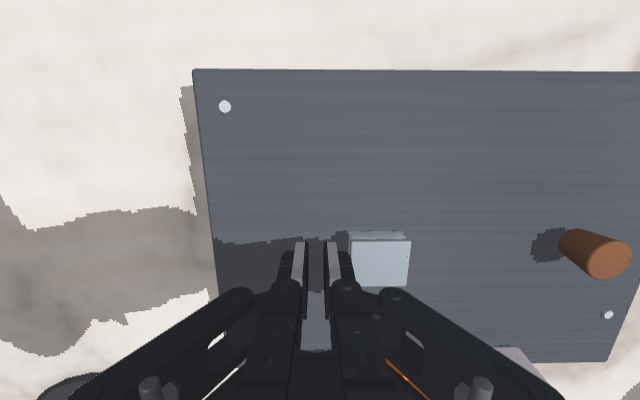

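The box is flush against the left finger at (380,264), local (-77,-33), and square to the axes. I'll push it 33 mm further, back off and go round behind it.

```bash
python3 -m pendant '[[0.0005,0.005,0,0,0,0,-0.8],[0.001,0.011,0,0,0,0,-0.8],[0.002,0.017,0,0,0,0,-0.8],[0.002,0.023,0,0,0,0,-0.8],[0.003,0.028,0,0,0,0,-0.8],[0.003,0.031,0,0,0,0,-0.8],[0.003,0.033,0,0,0,0,-0.8],[0.003,0.033,0,0,0,0,-0.8],[0.002,0.02,0.01,0,0,0,-0.8],[-0.01,0.015,0.025,0,0,0,-0.8],[-0.03,0.015,0.03,0,0,0,-0.8],[-0.042,0.016,0.03,0,0,0,-0.8]]' && python3 -m pendant '[[0.001,0.01,0,0,0,0,-0.8],[0.003,0.03,0,0,0,0,-0.8],[0.005,0.05,0,0,0,0,-0.8],[0.005,0.053,0,0,0,0,-0.8],[0.005,0.053,-0.015,0,0,0,-0.8],[0.005,0.053,-0.03,0,0,0,-0.8],[0.005,0.053,-0.03,0,0,0,-0.8]]'; python3 - <<'E'
from h import *
F=np.load('fr.npz');t,R=F['t'],F['R']
o=r.get_obs();print((o['eef_pos'][:2]-t)@R,o['qpos'].round(3).tolist())
c=viewer.get_calibration('wrist');im=viewer.snapshot('wrist')[:,:,::-1];cv2.imwrite('pics/w3.png',im)
m=(im.min(2)>125).astype(np.uint8);print('tcp',proj(c,o['eef_pos']))
for k in cv2.findContours(m,0,1)[0]:
    a=cv2.contourArea(k)
    if 300<a<9000:
        rc=cv2.minAreaRect(k);q=(cast(c,np.vstack([cv2.boxPoints(rc),rc[0]]),.06)[:,:2]-t)@R;print(a,np.round(rc[0]),rc[2],q.round(4).tolist())
E
```

```text
t: 5.42
eef_pos: [0.5515, -0.0187, 0.08]
orientation: [3.12, -0.005, 3.037]
ft_force: [-1.1, -0.7, -0.4]
width: 0.104
finger_force: 0.0
t: 6.0
eef_pos: [0.5565, 0.0365, 0.0465]
orientation: [3.12, -0.009, 3.04]
ft_force: [0.3, 0.2, -0.7]
width: 0.098
finger_force: 0.0
[-0.12024411 -0.00583722] [-0.448, 0.701, 0.499, 1.955, -0.587, 0.639, 1.908]
tcp [[312.69851821 255.62074897]]
914.0 [316. 333.] 90.0 [[-0.0909, -0.0126], [-0.0906, 0.0035], [-0.0649, 0.0039], [-0.0653, -0.013], [-0.0782, -0.0045]]
```

View pics/w3.png

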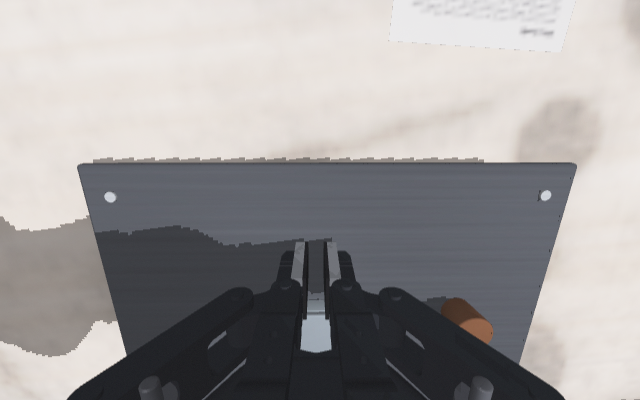

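The view shows the deck from behind, with the box seen through the finger gap at (316,333) and the stopper clear to the left at (468,320). The fingers are behind the box, so I'll correct y by +5 mm and push forward.

```bash
python3 -m pendant '[[0.003,0.003,0.002,0,0,0,-0.8],[0.009,0.004,0.002,0,0,0,-0.8],[0.014,0.0035,0.002,0,0,0,-0.8],[0.019,0.003,0.002,0,0,0,-0.8],[0.024,0.0025,0.002,0,0,0,-0.8],[0.030,0.002,0.002,0,0,0,-0.8],[0.036,0.0015,0.002,0,0,0,-0.8],[0.042,0.001,0.002,0,0,0,-0.8],[0.048,0.0,0.002,0,0,0,-0.8],[0.052,0.0,0.002,0,0,0,-0.8],[0.054,0.0,0.002,0,0,0,-0.8]]' && python3 -m pendant '[[0,0,0.0005,-0.4,-4,0,-0.8],[0.003,0,0.001,-0.8,-8,0,-0.8],[0.007,0,0.002,-1.2,-12,0,-0.8],[0.012,-0.001,0.002,-1.6,-16,0,-0.8],[0.017,-0.002,0.003,-2,-20,0,-0.8],[0.02,-0.002,0.003,-2,-20,0,-0.8],[0.02,-0.002,0.003,-2,-20,0,-0.8]]'; python3 - <<'E'
from h import *
F=np.load('fr.npz');t,R=F['t'],F['R']
o=r.get_obs();print((o['eef_pos'][:2]-t)@R,o['qpos'].round(3).tolist())
cv2.imwrite('pics/s4.png',cv2.resize(viewer.snapshot('scene')[130:270,240:440,::-1],None,fx=4,fy=4,interpolation=cv2.INTER_CUBIC))
E
```

```text
t: 6.97
eef_pos: [0.6121, 0.0369, 0.0499]
orientation: [3.119, -0.006, 3.04]
ft_force: [-0.2, -0.8, 0.7]
width: 0.098
finger_force: 0.2
t: 7.55
eef_pos: [0.6298, 0.0359, 0.0525]
orientation: [3.116, 0.342, 3.04]
ft_force: [-0.4, 0.6, -0.1]
width: 0.096
finger_force: 0.0
[-0.0473169   0.00096965] [-0.399, 0.651, 0.351, 2.089, -1.042, 0.174, 2.331]
```

View pics/s4.png

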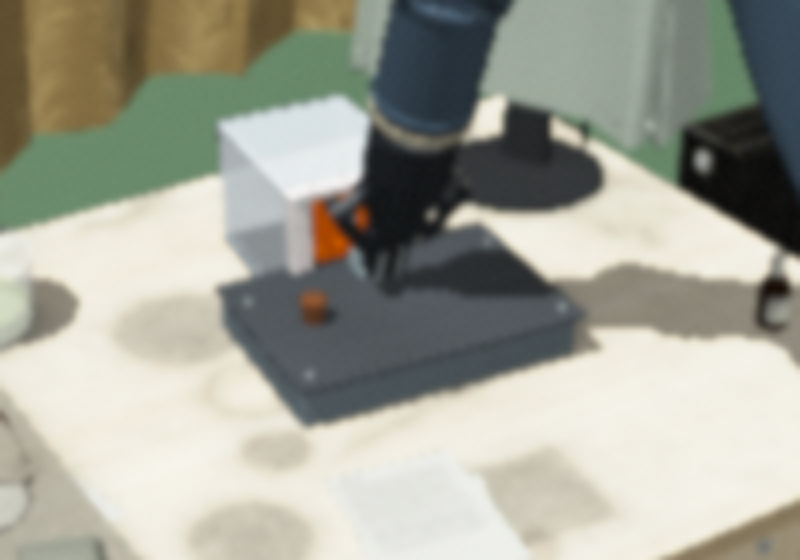

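The box sits just ahead of the leaning fingertips, in line with the orange flap at (355,265). The stopper and bottle are untouched. I'll push on through.

```bash
python3 -m pendant '[[0.004,0,0,0,0,0,-0.8],[0.008,-0.001,0,0,0,0,-0.8],[0.012,-0.001,0,0,0,0,-0.8],[0.016,-0.002,0,0,0,0,-0.8],[0.020,-0.002,0,0,0,0,-0.8],[0.024,-0.002,0,0,0,0,-0.8],[0.028,-0.003,0,0,0,0,-0.8],[0.030,-0.003,0,0,0,0,-0.8]]'; python3 - <<'E'
from h import *
F=np.load('fr.npz');t,R=F['t'],F['R']
o=r.get_obs();print((o['eef_pos'][:2]-t)@R,o['qpos'].round(3).tolist())
E
```

```text
t: 8.27
eef_pos: [0.6621, 0.032, 0.053]
orientation: [3.119, 0.345, 3.04]
ft_force: [-0.3, -0.4, 0.3]
width: 0.1
finger_force: 0.2
[-0.014799    0.00030852] [-0.423, 0.692, 0.422, 2.01, -1.004, 0.245, 2.29]
```

```bash
python3 -m pendant '[[0.003,0,0,0,0,0,-0.8],[0.006,-0.001,0,0,0,0,-0.8],[0.009,-0.001,0,0,0,0,-0.8],[0.012,-0.001,0,0,0,0,-0.8],[0.014,-0.0015,0,0,0,0,-0.8],[0.014,-0.0015,0,0,0,0,-0.8]]'; python3 - <<'E'
from h import *
F=np.load('fr.npz');t,R=F['t'],F['R']
o=r.get_obs();print((o['eef_pos'][:2]-t)@R,o['ft_force'])
cv2.imwrite('pics/t5.png',cv2.resize(viewer.snapshot('top')[110:240,280:420,::-1],None,fx=4,fy=4,interpolation=cv2.INTER_CUBIC))
E
```

```text
t: 8.77
eef_pos: [0.6759, 0.0305, 0.0531]
orientation: [3.119, 0.345, 3.04]
ft_force: [-0.0, -0.0, -0.0]
width: 0.101
finger_force: 0.0
[-0.00093274  0.00029006] [-0.03599394 -0.01804093 -0.04543262]
```

View pics/t5.png

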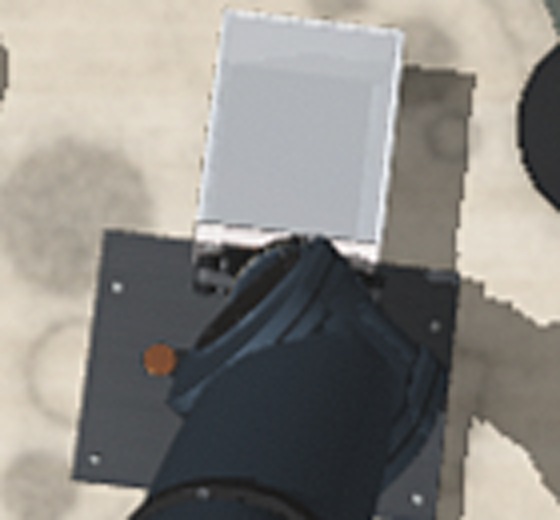

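The arm hides the box in this view, and the stopper hasn't moved. With the fingertip edge at +9 mm the box's middle should be past the step. I'll draw straight back, then upright and rise.

```bash
python3 -m pendant '[[-0.006,0.001,0,0,0,0,-0.8],[-0.014,0.0015,0,0,0,0,-0.8],[-0.024,0.0025,0,0,0,0,-0.8],[-0.034,0.0035,0,0,0,0,-0.8],[-0.044,0.0045,0,0.4,4,0,-0.8],[-0.056,0.0055,0.005,1,10,0,-0.8],[-0.068,0.007,0.01,1.6,16,0,-0.8],[-0.080,0.008,0.02,2,20,0,-0.8],[-0.09,0.009,0.045,2,20,0,-0.8],[-0.1,0.01,0.075,2,20,0,-0.8],[-0.11,0.01,0.1,2,20,0,-0.8],[-0.11,0.01,0.1,2,20,0,-0.8]]' && python3 -m pendant '[[0,0.03,0.03,0,0,0,-0.8],[0,0.06,0.06,0,0,0,-0.8],[0,0.1,0.09,0,0,0,-0.8],[0,0.14,0.11,0,0,0,-0.8],[0,0.18,0.12,0,0,0,-0.8],[0,0.22,0.12,0,0,0,-0.8],[0,0.24,0.12,0,0,0,-0.8],[0,0.25,0.12,0,0,0,-0.8],[0,0.25,0.12,0,0,0,-0.8]]'; python3 - <<'E'
from h import *
a=cv2.resize(viewer.snapshot('scene')[140:240,270:400,::-1],None,fx=5,fy=5,interpolation=cv2.INTER_CUBIC)[:, :400] if 0 else cv2.resize(viewer.snapshot('scene')[145:235,285:385,::-1],None,fx=4,fy=4,interpolation=cv2.INTER_CUBIC)
b=cv2.resize(viewer.snapshot('top')[105:195,300:400,::-1],None,fx=4,fy=4,interpolation=cv2.INTER_CUBIC)
cv2.imwrite('pics/f6.png',np.hstack([a,b]))
E
```

```text
t: 9.82
eef_pos: [0.5651, 0.0401, 0.1569]
orientation: [3.117, -0.002, 3.039]
ft_force: [-0.1, -0.8, 0.0]
width: 0.098
finger_force: 0.0
t: 10.57
eef_pos: [0.564, 0.2947, 0.2715]
orientation: [3.118, -0.008, 3.046]
ft_force: [0.4, 0.4, -0.1]
width: 0.098
finger_force: 0.0
```

View pics/f6.png

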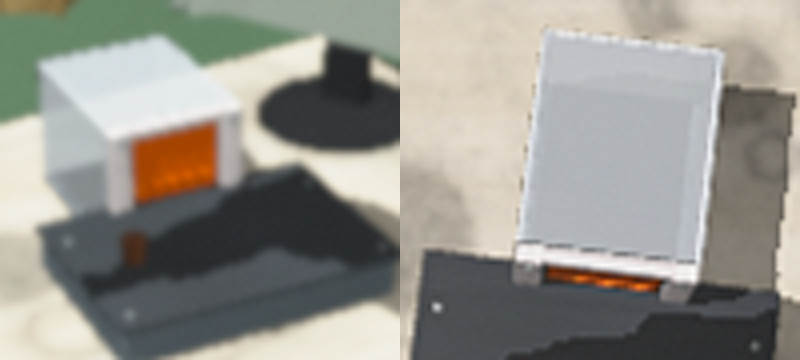

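The flap hangs shut at (175,160), the deck is clear of the box and the stopper is in place at (135,248). Before handing in I'll compare the flap and bay pixels with the first pictures.

```bash
python3 - <<'E'
from h import *
F=np.load('fr.npz');t,R=F['t'],F['R']
for n,box in(('top',(105,195,300,400)),('scene',(145,215,285,385))):
    a=cv2.imread(f'pics/{n}0.png').astype(int);b=viewer.snapshot(n)[:,:,::-1].astype(int)
    y0,y1,x0,x1=box;ms=[]
    for i in(a,b):
        h=cv2.cvtColor(i.astype(np.uint8),cv2.COLOR_BGR2HSV)[y0:y1,x0:x1];o=(h[:,:,1]>170)&(h[:,:,2]>80);ys,xs=np.nonzero(o);ms.append((len(ys),xs.mean().round(2),ys.mean().round(2),ys.min(),ys.max()))
    print(n,ms)
    c=viewer.get_calibration(n);L=np.array([[.015,.055],[.15,.055],[.15,-.055],[.015,-.055]])@R.T+t
    pl=proj(c,np.c_[L,np.full(4,.02)]).round().astype(np.int32);m=np.zeros(a.shape[:2],np.uint8);cv2.fillPoly(m,[pl],1)
    d=np.abs(b-a).max(2)*m;ys,xs=np.nonzero(d>7);print(len(ys),d.max(), ((cast(c,[[xs.mean(),ys.mean()]],.02)[:,:2]-t)@R) if len(ys) else '')
E
```

```text
top [(67, np.float64(50.54), np.float64(69.55), np.int64(67), np.int64(72)), (75, np.float64(50.63), np.float64(69.44), np.int64(67), np.int64(72))]
1693 29 [[0.08162194 0.00014165]]
scene [(286, np.float64(43.33), np.float64(40.48), np.int64(32), np.int64(49)), (287, np.float64(43.33), np.float64(40.49), np.int64(32), np.int64(49))]
13 31 [[ 0.01135075 -0.01407967]]
```

```bash
python3 -c "
from cell import workorder
print(workorder.close_job())"
```

```text
the job is handed in; nothing more can be done
None
```

The job is handed in: I pushed the cover glass box through the flap without gripping or lifting it, and by the final pictures the deck is clear, the flap hangs shut and the stopper is in place; the box in the bay could not be seen, and I did not re-measure the timer or bottle.

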